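# Stow the socket case under the bench rack

### The job

Put the grey case away in the empty bay of the low wooden rack: set it on the rack's front board and slide it nose first under the shelf until it meets the back, with its raised grip left outside. Then swing the steel bar fully across behind it so that it cannot slide out. Keep the case upright and leave the other things on the bench alone.

Things in the scene. Friction and masses are not known exactly. Their poses are not given: they have to be found in the camera images.
- rack: Fixed low plywood rack. Origin: bench height, on the empty bay's centre line, below the shelf's front edge. x points into the bay, y left as one looks in, z up. Base board 12 mm thick, x = -110 (bare apron before the shelf) to 142 mm, y = -50 to 165. Shelf over it: 15 mm thick, top at z = 91 mm, x = 0 to 142, y = -50 to 165. The other bay (+y) is full of wood offcuts that stick out 40 mm.
- bay_mouth (a point): middle of the empty bay's mouth, at rack x = 0, y = 0, z = 44 mm; axes as the rack. The bay is 70 mm wide (y = -35 to 35) between 15 mm thick cheeks, 64 mm high (z = 12 to 76, under the shelf) and 130 mm deep (back wall at rack x = 130).
- case_center (a point): middle of the loose grey plastic case, a box 190 x 56 x 50 mm (25 mm above its underside), about 0.4 kg. x points along it to the nose, z up. When it is home, nose at the back wall, this point is at rack x = 35, y = 0, z = 37 mm and the outer 60 mm stick out from under the shelf.
- case_grip (a point): middle of the black raised grip on the case's lid, 34 mm long, 26 wide, 20 high, 67 mm from the case's middle away from the nose (28 mm from its outer end), 60 mm above the case's underside. Too tall to go under the shelf.
- bar (a joint): flat steel bar on an upright pivot on the rack's apron; rad: 0 closed (a stop), 2.6 fully open. Closes anticlockwise seen from above; stays where left, about 1 N at the knob. 16 mm wide, z = 26 to 48 mm, reaches 150 mm from the pivot. Closed, it lies along the rack's y at x = -74 mm, 6 mm behind a case that is home; a case not home blocks it.
- bar_pivot (a point): the pivot axis of the bar, at rack x = -74, y = 85 mm, 37 mm above the bench; the axis is vertical.
- bar_knob (a point): middle of the black upright knob near the bar's free end: a cylinder 22 mm across and 45 mm tall (z = 56 to 101 mm over the bench), on a thin stem above the bar, 135 mm from the pivot. When closed it is at rack x = -74, y = -50 mm.
- tin: steel paint tin, 80 mm across, 100 mm tall, standing on the bench; leave alone. Origin at the centre of its underside.
- mug: white mug, 80 mm across, 90 mm tall, standing on the bench; leave alone. Origin at the centre of its underside.
- hammer: hammer with a wooden handle, about 250 mm long, lying on the bench beyond the work; leave alone. Origin near its middle, underneath.
- tape: cardboard ring (empty tape core), 90 mm across, 30 mm tall, lying on the rack's shelf; leave alone. Origin at the centre of its underside.
Not all that is in view belongs to the job. What is meant by the part that bears case_center is not turquoise, and is the smaller of those in its own colour.

How it is judged:
By the outcome, as a careful person would: the job done as asked, in the order asked, and still so for the second after the job is handed in, with the robot touching nothing.
It also fails if it takes over 72 s, if anything falls off the work surface, if the arm or the gripper's body presses on something with over 40 N, if the wrist force passes 120 N, or if a joint passes its speed limit or range.

### The arm

A 6-joint arm with a two-finger parallel gripper is mounted at the origin on the work surface. World frame = base frame: x ahead of the robot, y to its left, z up, the work surface at z = 0. Lengths are in mm, angles in degrees, forces in N, time in s.
With the tool pointing down it reaches from about 300 to 825 mm from the base axis. Payload 5.4 kg.
Tool frame: the origin (TCP) lies between the finger pads; the fingertips stand 8 mm ahead of it and the grasp point (between the pads) lies 11 mm behind it; z points along the fingers, y is the line along which they close (so a half turn about z gives the same grasp; the last joint's range is limited). The gripper opens to 92 mm and grips with 3 to 60 N. Pads are 20 mm wide; open, the fingers measure 128 mm over their backs; the gripper's body (75 mm by 189 mm) begins 69 mm behind the grasp point.
Start: joints at [54.081, 9.076, 91.501, -0, 79.423, -12.038], TCP at [232.789, 525.752, 222.601] pointing down, gripper open.
Joint ranges: [-166.64, 166.64], [-54.1, 131.32], [10.49, 154.53], [-73.88, 253.88], [9.74, 151.15], [-171.62, 171.62]. Speed limits (degrees/s): [147.25, 147.25, 180, 180, 180, 180].

### API

Orientations are given as a 3x3 rotation matrix whose columns are the frame's x, y, z axes.
In Python, from rig import bot gives the robot as it stands. Calls block until the motion is done:
- bot.move_to(position, orientation): joint-space move of the TCP to a pose.
- bot.servo_line(position, rot=None, rate=150, until_force=None): straight line of the TCP; rot=None keeps the orientation; rate is the mean speed in mm/s. With until_force (N) it stops when the force on the tool has changed by that much, and returns True; else False.
- bot.move_joints(angles): joint-space move.
- bot.gripper_to(opening): finger opening in mm; the grip force is fixed at half the most; returns when the fingers have stopped.
- bot.hold(seconds).
- bot.solve_ik(position, orientation): joint angles nearest the present ones, or None.
- bot.get_state(): the state.
- bot.snapshot(name): name is "scene" or "top" or "wrist"; returns a dict with "frame" (384x512x3 uint8, red, green, blue), "camera_matrix" (3x3 intrinsics, pixels), "dist_coeffs" ([k1, k2, p1, p2, k3] as OpenCV has them; the pictures are not rectified), "camera_from_world" (4x4, takes a point from world to camera coordinates). Camera axes: x right, y down, z forward; pixel columns grow to the right and rows downward; lengths in mm; the calibration is good to about 2 mm. A picture is of the moment at which its call begins. There is no depth.
A pose or a line that the arm cannot do raises bot.PlanningError and nothing moves.
- bot.sign_off(): hands the job in; it is judged then, once.
The state is a dict: "time": time; "joints": joint angles; "qvel": joint speeds; "effort": joint torques, N m; "eef_pos": TCP position; "eef_rot": TCP orientation; "contact_force": force on the tool from outside, world axes, zero at the start; "wrist_torque": the same for the moment, N m; "gripper_width": finger opening in mm; "gripper_force": force on a finger pad.
Only numpy, scipy, OpenCV 4.12 (cv2) and the standard library are available. Lean on these libraries where they do the work, as an engineer would, in place of code of your own. Each camera call takes 0.05 s, during which the arm holds its last target. There are 200 camera calls.

## Working session

There is one attempt and no reset: what is moved stays moved. The work goes in short steps, each a Python script; the robot and the scene stay as the last script left them, time stands still between calls to the robot, and variables do not carry over. Pictures are saved under pics/ and viewed, at most 10 in all, crops included, and the job is handed in when it is done.

```bash
mkdir -p pics
python3 - <<'E'
from rig import bot
import cv2,pickle
d={}
for n in("scene","top"):
    s=bot.snapshot(n);d[n]=s
    cv2.imwrite(f"pics/{n}0.png",cv2.resize(s["frame"][:,:,::-1],(768,576)))
    print(n,s["camera_from_world"].round(2).tolist(),s["camera_matrix"].tolist(),s["dist_coeffs"])
pickle.dump(d,open("d0.pkl","wb"))
E
```

```text
scene [[-0.65, 0.76, 0.0, 216.42], [0.61, 0.53, -0.59, -350.1], [-0.45, -0.38, -0.81, 1958.61], [0.0, 0.0, 0.0, 1.0]] [[455.87371156933347, 0.0, 258.9191526159975], [0.0, 455.87371156933347, 185.80055277131893], [0.0, 0.0, 1.0]] [0.05856225 0.         0.         0.         0.        ]
top [[-0.01, -1.0, -0.02, 171.62], [-0.98, 0.01, -0.18, 520.73], [0.18, 0.02, -0.98, 1391.61], [0.0, 0.0, 0.0, 1.0]] [[478.1568159906399, 0.0, 246.84827055716127], [0.0, 478.1568159906399, 192.1472009417415], [0.0, 0.0, 1.0]] [-0.10540895  0.          0.          0.          0.        ]
```

View pics/scene0.png

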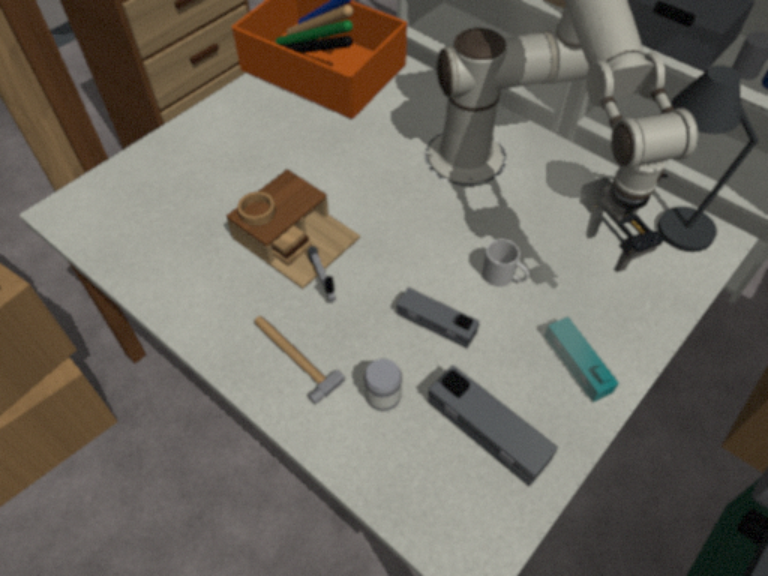

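View pics/top0.png

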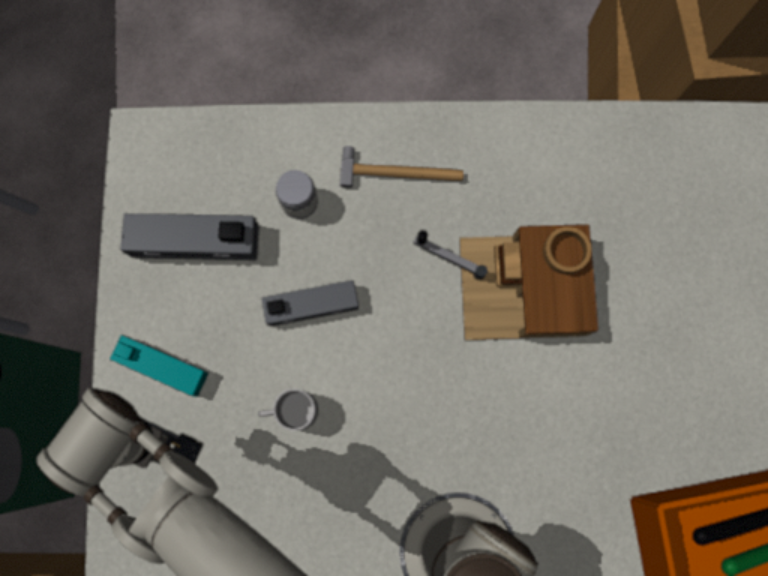

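Top view (768-wide picture): the candidates are the small grey case (310,303), the large grey case (190,237) and the turquoise one (160,365). By the description it is the small grey case, with its grip at (277,307) and nose to the right. The rack's shelf is at (558,280), and its empty bay is the lower half (y≈310). The bar is open, with its knob at (422,238) and pivot at (481,272).

```bash
cat > h.py <<'E'
import numpy as np, cv2
def ray(s,px):
    u=cv2.undistortPoints(np.array(px,float).reshape(-1,1,2),s["camera_matrix"],s["dist_coeffs"])[:,0]
    T=s["camera_from_world"];R=T[:3,:3]
    return -R.T@T[:3,3], np.c_[u,np.ones(len(u))]@R
def on_z(s,px,z):
    c,d=ray(s,px); return (c+d*((z-c[2])/d[:,2])[:,None])
def proj(s,P):
    T=s["camera_from_world"]
    return cv2.projectPoints(np.array(P,float).reshape(-1,1,3),cv2.Rodrigues(T[:3,:3])[0],T[:3,3],s["camera_matrix"],s["dist_coeffs"])[0][:,0]
E
python3 - <<'E'
import pickle
from h import *
d=pickle.load(open("d0.pkl","rb"));s=d["top"];f=s["frame"]
print("cam",ray(s,[[0,0]])[0])
hsv=cv2.cvtColor(f,cv2.COLOR_RGB2HSV)
for p in [(215,200),(225,199),(225,208),(184,205),(375,205),(330,210),(270,250),(280,158),(300,168),(320,181)]: print(p,f[p[1],p[0]],hsv[p[1],p[0]])
a=cv2.resize(f[180:225,165:250],None,fx=8,fy=8,interpolation=cv2.INTER_CUBIC)
b=cv2.resize(f[140:235,265:410],None,fx=4.69,fy=4.69,interpolation=cv2.INTER_CUBIC)[:, :680]
a=cv2.resize(a,(440,233));b=cv2.resize(b,(549,360))
o=np.zeros((600,560,3),np.uint8);o[:233,:440]=a;o[240:,:549]=b
cv2.imwrite("pics/crop1.png",o[:,:,::-1])
E
```

```text
cam [ 259.47911338  144.45198627 1465.94818808]
(215, 200) [87 88 92] [114  14  92]
(225, 199) [87 88 91] [113  11  91]
(225, 208) [52 51 50] [15 10 52]
(184, 205) [26 26 27] [120   9  27]
(375, 205) [102  63  35] [ 13 168 102]
(330, 210) [138 113  79] [ 17 109 138]
(270, 250) [155 154 146] [ 27  15 155]
(280, 158) [15 18 17] [80 43 18]
(300, 168) [101 100 102] [135   5 102]
(320, 181) [48 51 53] [102  24  53]
```

View pics/crop1.png

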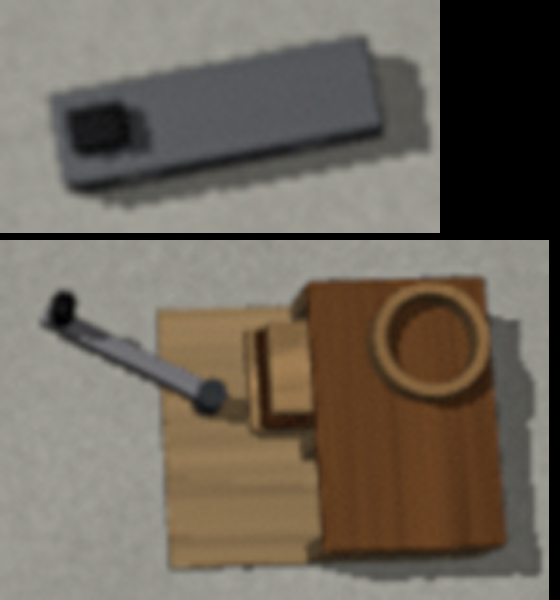

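The crop shows the small grey case: a single dark grip at its left end, nose to the right, and proportions to check against 190x56. The rack's empty bay is at the lower part of the crop, and the bar is open with its knob at upper left.

Run:
```python
import pickle
from h import *
d=pickle.load(open("d0.pkl","rb"));s=d["top"];f=s["frame"]
np.set_printoptions(precision=1,suppress=True)
hsv=cv2.cvtColor(f,cv2.COLOR_RGB2HSV)
def quad(m,roi,z,k=3):
    x0,y0,x1,y1=roi;M=np.zeros_like(m,np.uint8);M[y0:y1,x0:x1]=m[y0:y1,x0:x1]
    M=cv2.morphologyEx(M,cv2.MORPH_OPEN,np.ones((k,k)))
    c=max(cv2.findContours(M,cv2.RETR_EXTERNAL,cv2.CHAIN_APPROX_NONE)[0],key=cv2.contourArea)
    w=on_z(s,cv2.convexHull(c)[:,0],z)[:,:2].astype(np.float32)
    return cv2.minAreaRect(w),cv2.boxPoints(cv2.minAreaRect(w))
H,S,V=cv2.split(hsv)
print("lid",quad((S<35)&(V>66)&(V<112),(170,183,243,222),50))
print("blk",quad((V<40),(174,196,195,213),70,1))
print("shelf",quad((H<20)&(S>140),(340,145,402,226),91))
cr=np.array([[308,283],[323,555],[504,546],[484,278],[157,310],[168,568]],float)
px=np.c_[(cr[:,0]+.5)/3.786-.5+265,(cr[:,1]-240+.5)/3.789-.5+140]
w=np.r_[on_z(s,px[:4],91),on_z(s,px[4:],12)];print(w)
L=lambda a,b:np.linalg.norm(w[a]-w[b])
print(L(0,1),L(1,2),L(2,3),L(4,5))
cr=np.array([[63,293],[211,386]],float);px=np.c_[(cr[:,0]+.5)/3.786-.5+265,(cr[:,1]-240+.5)/3.789-.5+140]
print("knob,pivot",on_z(s,px[:1],101),on_z(s,px[1:],55))
```

```text
lid (((489.3485412597656, 279.45501708984375), (73.89891052246094, 205.71334838867188), 10.475607872009277), array([[434.3, 373.9],
       [471.7, 171.6],
       [544.4, 185. ],
       [507. , 387.3]], dtype=float32))
blk (((482.9864807128906, 351.9991455078125), (26.963666915893555, 32.86177444458008), 1.028684139251709), array([[469.2, 368.2],
       [469.8, 335.3],
       [496.8, 335.8],
       [496.2, 368.7]], dtype=float32))
shelf (((529.4400024414062, -188.66944885253906), (213.73126220703125, 163.76951599121094), 0.6130321025848389), array([[ 421.7, -107.9],
       [ 423.5, -271.7],
       [ 637.2, -269.4],
       [ 635.4, -105.6]], dtype=float32))
[[ 636.1 -129.8   91. ]
 [ 421.2 -131.5   91. ]
 [ 426.3 -272.1   91. ]
 [ 639.2 -270.1   91. ]
 [ 635.7  -18.9   12. ]
 [ 421.5  -21.4   12. ]]
214.86107343304658 140.69143499449382 212.8345023604057 214.28320562669614
knob,pivot [[627.1  63.9 101. ]] [[561.8 -55.2  55. ]]
```

```bash
cat >> h.py <<'E'
from rig import bot
np.set_printoptions(precision=2,suppress=True)
def Rdown(yd):  # tool down, closing axis (y) along direction yd
    y=np.array([yd[0],yd[1],0.]);y/=np.linalg.norm(y);z=np.array([0,0,-1.]);return np.c_[np.cross(y,z),y,z]
def best(p,yd):  # of the two equivalent grasps, the one with less wrist turn
    j0=np.array(bot.get_state()["joints"]);c=[]
    for s in(1,-1):
        R=Rdown(s*np.array(yd));q=bot.solve_ik(p,R)
        if q is not None:c.append((abs(np.array(q)-j0).max(),R))
    return min(c,key=lambda t:t[0])[1]
E
python3 - <<'E'
import pickle
from h import *
s=pickle.load(open("d0.pkl","rb"))["top"]
cr=np.array([[50,95],[365,37],[381,127],[68,182],[98,128]],float)
px=(cr+.5)/5.176-.5+[165,180]
w=on_z(s,px[:4],50);g=on_z(s,px[4:],70)[0]
print(w,[np.linalg.norm(w[i]-w[(i+1)%4]) for i in range(4)],g)
c=w.mean(0);u=(w[1]+w[2]-w[0]-w[3])[:2];u/=np.linalg.norm(u)
print("c",c,u,"grip offset",(g[:2]-c[:2])@u,(g[:2]-c[:2])@np.array([-u[1],u[0]]))
p=[c[0],c[1],300]; yd=[-u[1],u[0]]
R=best(p,yd);print(bot.solve_ik(p,R))
bot.move_to(p,R)
v=bot.snapshot("wrist");pickle.dump(v,open("w1.pkl","wb"))
cv2.imwrite("pics/w1.png",v["frame"][:,:,::-1]);print(proj(v,w),bot.get_state()["time"])
E
```

```text
[[506.57 386.44  50.  ]
 [539.07 202.32  50.  ]
 [485.81 193.19  50.  ]
 [455.27 374.92  50.  ]] [np.float64(186.96433285432292), np.float64(54.03009588429456), np.float64(184.27778457904574), np.float64(52.579467125331334)] [483.6  354.91  70.  ]
c [496.68 289.22  50.  ] [ 0.17 -0.99] grip offset -66.95815194719906 -1.7367429911815737
[18.17  6.72 85.41 -0.   87.87  8.39]
[[282.19  73.21]
 [279.48 221.47]
 [238.88 221.35]
 [237.08  75.53]] 1.5083
```

View pics/w1.png

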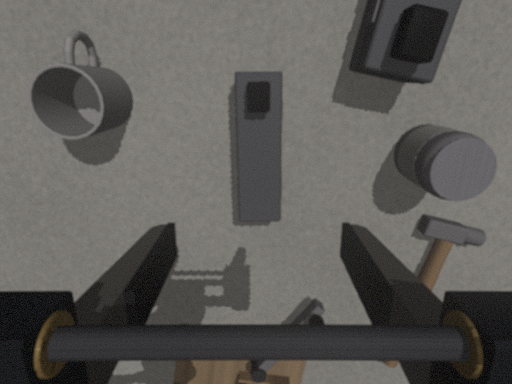

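The wrist view shows the small case centred under the gripper: lid corners about (236,72), (281,72), (280,221), (239,222), which match the projections of the top-view corners within about 2 px. The grip is at (258,97). I'll pick it up.

```bash
cat >> h.py <<'E'
a=.012; RO=np.array([471.6,-131.1]); RX=np.array([a,-1.]); RY=np.array([1.,a])
def W(x,y,z): return np.r_[RO+RX*x+RY*y,z]   # rack -> world
def RK(p): d=np.array(p[:2])-RO; return np.array([d@RX,d@RY])
E
python3 - <<'E'
from h import *
st=bot.get_state();R=np.array(st["eef_rot"])
p=np.array([496.7,289.2,20.])
bot.servo_line(p+[0,0,60]);bot.servo_line(p,rate=80,until_force=15)
print(bot.get_state()["eef_pos"])
bot.gripper_to(40);st=bot.get_state();print(st["gripper_width"],st["gripper_force"])
bot.servo_line(p+[0,0,130]);print(bot.get_state()["contact_force"])
yd=RY if R[:,1]@np.r_[RY,0]>0 else -RY
t=W(-108,0,150);bot.move_to(t,Rdown(yd))
bot.servo_line(W(-108,0,42),rate=120)
st=bot.get_state();print(st["eef_pos"],st["contact_force"],st["time"])
import pickle
d={n:bot.snapshot(n) for n in("top","scene")};pickle.dump(d,open("d2.pkl","wb"))
A=cv2.resize(d["top"]["frame"][130:250,230:410],(600,400),interpolation=cv2.INTER_CUBIC)
cv2.imwrite("pics/c2.png",A[:,:,::-1])
E
```

```text
[497.19 289.38  20.45]
55.616247756061696 29.951420724391937
[-0.52 -0.67 -4.11]
[471.14 -23.24  42.8 ] [ 0.36  0.17 -3.98] 7.9167
```

View pics/c2.png

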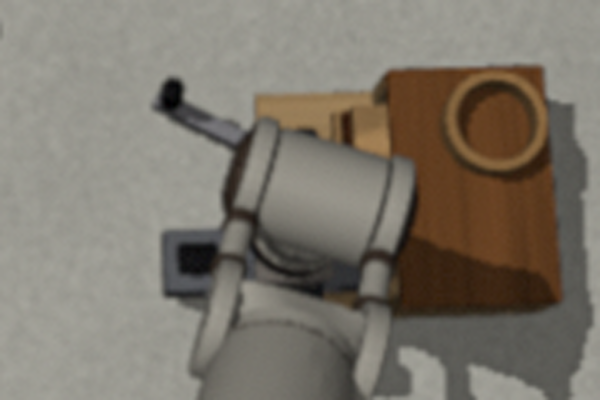

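The case is held with its weight of about 4 N and sits in line with the empty bay. Its rear end is at column 163, with lid edges at rows 230 and ~290. Next I'll lower it, slide the nose in, and regrip by the raised grip.

Run:
```python
import pickle
from h import *
s=pickle.load(open("d2.pkl","rb"))["top"]
px=(np.array([[163,231],[163,291],[197,260]],float)+.5)*.3-.5+[230,130]
print("rear corners rack",[RK(p) for p in on_z(s,px,72)])
h=bot.servo_line(W(-108,0,28),rate=25,until_force=3)
st=bot.get_state();z=st["eef_pos"][2];print(h,st["eef_pos"],st["contact_force"])
h=bot.servo_line(W(-65,0,z+.5),rate=60,until_force=12)
st=bot.get_state();print(h,RK(st["eef_pos"]),st["eef_pos"][2],st["contact_force"])
```

```text
rear corners rack [array([-203.89,   27.45]), array([-205.55,  -26.14]), array([-174.66,    0.79])]
True [470.49 -23.12  31.9 ] [0.96 0.24 3.01]
False [-64.72  -0.35] 32.06821766542824 [ 1.3  -1.33 -3.07]
```

Run:
```python
from h import *
bot.servo_line(W(-65,0,29),rate=20,until_force=3)
bot.gripper_to(80)
bot.servo_line(W(-65,0,125),rate=150)
bot.servo_line(W(-133,0,125),rate=150)
bot.servo_line(W(-133,0,74),rate=80,until_force=5)
st=bot.get_state();print(st["eef_pos"],st["contact_force"])
bot.gripper_to(15);st=bot.get_state();print(st["gripper_width"],st["gripper_force"],RK(st["eef_pos"]),st["contact_force"])
h=bot.servo_line(W(-40,0,74),rate=50,until_force=12)
st=bot.get_state();print(h,RK(st["eef_pos"]),st["eef_pos"],st["contact_force"],st["time"])
```

```text
[470.37   1.73  74.32] [ 0.5  -0.71 -0.71]
26.159315965076527 29.99559134244919 [-133.07   -0.1 ] [-1.22  0.13  0.09]
False [-40.02   0.  ] [471.12 -91.08  74.  ] [-0.47  1.    0.63] 15.1
```

Run:
```python
from h import *
h=bot.servo_line(W(-20,0,74),rate=20,until_force=10)
st=bot.get_state();print(h,RK(st["eef_pos"]),st["contact_force"])
bot.hold(.3);st=bot.get_state();print(RK(st["eef_pos"]),st["contact_force"],st["wrist_torque"])
bot.gripper_to(60)
x=RK(st["eef_pos"])[0]
bot.servo_line(W(x,0,200))
bot.move_to(W(-200,-100,330),np.array(bot.get_state()["eef_rot"]))
t=bot.snapshot("top");v=bot.snapshot("wrist")
import pickle;pickle.dump((t,v),open("d3.pkl","wb"))
A=cv2.resize(t["frame"][130:250,250:410],(560,420),interpolation=cv2.INTER_CUBIC)
cv2.imwrite("pics/c3.png",A[:,:,::-1]);print(bot.get_state()["time"])
```

```text
True [-31.4   -0.11] [-0.32  1.26  3.85]
[-31.42  -0.13] [-0.02 -1.35  4.86] [-0.26 -0.05  0.03]
18.6833
```

View pics/c3.png

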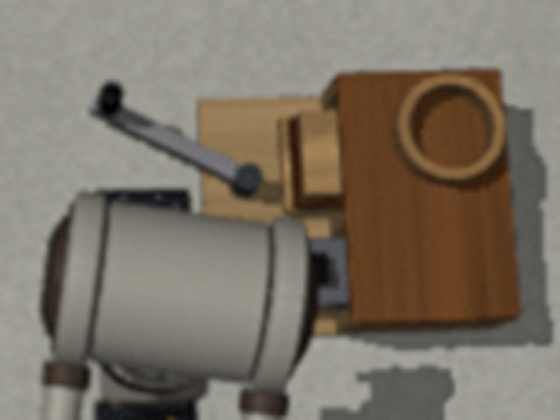

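The case is in under the shelf with its grip at (320,268) left outside. The push stopped on contact at grip x=-31.4, where -32 was expected for home. The bar is still open, knob at (110,97). Next is the bar.

Run:
```python
import pickle
from h import *
t,v=pickle.load(open("d3.pkl","rb"))
M=(t["frame"].max(2)<45).astype(np.uint8);m=np.zeros_like(M);m[150:166,274:288]=M[150:166,274:288]
n,_,S,C=cv2.connectedComponentsWithStats(m);i=1+S[1:,4].argmax();print(S[i],C[i])
for z in(75,95):
    k=RK(on_z(t,[C[i]],z)[0]);d=k-[-74,85];print(z,k,np.hypot(*d),np.degrees(np.arctan2(d[1],d[0])))
k=RK(on_z(t,[C[i]],85)[0])-[-74,85];ph0=np.arctan2(k[1],k[0])%(2*np.pi)
P=lambda ph:W(-74+135*np.cos(ph),85+135*np.sin(ph),82)
T=lambda ph:-np.sin(ph)*RX+np.cos(ph)*RY
for s in(1,-1):
    q=[bot.solve_ik(P(ph),Rdown(s*T(ph))) for ph in np.linspace(ph0,1.5*np.pi,6)]
    print(s,[None if x is None else np.round(x[5]) for x in q],np.round(q[0]) if q[0] is not None else 0)
```

```text
[279 154   5  10  42] [281.  158.5]
75 [-192.81  149.7 ] 135.28871441848065 151.42743805059297
95 [-194.04  144.55] 133.99776533397093 153.61452750025228
1 [np.float64(-158.0), None, np.float64(154.0), np.float64(126.0), np.float64(96.0), np.float64(65.0)] [  -5.   24.   91.   -0.   66. -158.]
-1 [np.float64(22.0), np.float64(-1.0), np.float64(-26.0), np.float64(-54.0), np.float64(-84.0), np.float64(-115.0)] [-5. 24. 91. -0. 66. 22.]
```

Radius 135.3 mm, matching the 135 given. I'll use the s=-1 branch with a loose cage round the knob.

Run:
```python
from h import *
import pickle
P=lambda ph,z=82:W(-74+135*np.cos(ph),85+135*np.sin(ph),z)
T=lambda ph:-np.sin(ph)*RX+np.cos(ph)*RY
R=lambda ph:Rdown(-T(ph))
ph0=np.radians(152)
bot.gripper_to(92)
bot.move_to(P(ph0,200),R(ph0))
print(bot.servo_line(P(ph0),rate=120,until_force=8))
bot.gripper_to(27);st=bot.get_state();print(st["gripper_width"],st["gripper_force"],st["contact_force"])
for ph in np.linspace(ph0,np.radians(262),13)[1:]:
    h=bot.servo_line(P(ph),R(ph),rate=60,until_force=12)
    if h:print("hit",np.degrees(ph));break
st=bot.get_state();print(RK(st["eef_pos"]),st["contact_force"],st["time"])
s=bot.snapshot("scene")
cv2.imwrite("pics/c5.png",cv2.resize(s["frame"][90:220,130:290],(640,520),interpolation=cv2.INTER_CUBIC)[:,:,::-1])
```

```text
False
26.97804054238197 0.0 [-0.14 -0.76 -0.64]
[-93.05 -48.62] [-0.19  0.18  0.24] 28.675
```

View pics/c5.png

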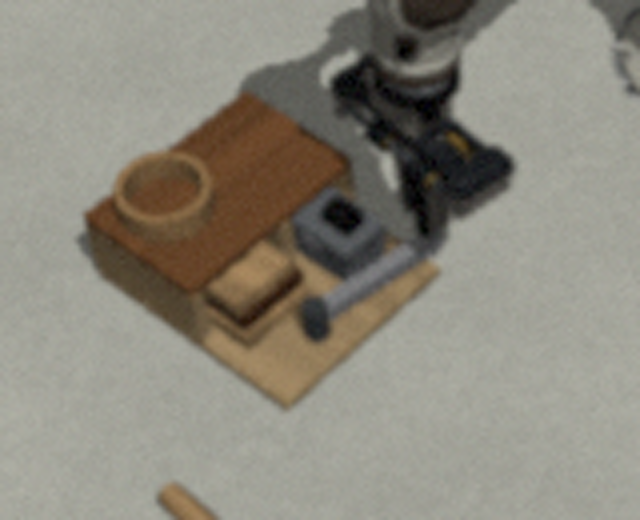

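The bar (pivot at (315,318), free end at (415,250)) has followed the cage and is nearly across behind the case. I'll push it to its stop.

Run:
```python
from h import *
P=lambda ph,z=82:W(-74+135*np.cos(ph),85+135*np.sin(ph),z)
T=lambda ph:-np.sin(ph)*RX+np.cos(ph)*RY
R=lambda ph:Rdown(-T(ph))
p=np.radians(267);print(bot.servo_line(P(p),R(p),rate=40,until_force=12))
p=np.radians(270);h=bot.servo_line(W(-60,-50,82),R(p),rate=20,until_force=10)
st=bot.get_state();print(h,RK(st["eef_pos"]),st["contact_force"])
bot.hold(.3)
bot.gripper_to(60)
q=np.array(st["eef_pos"]);bot.servo_line(np.r_[q[:2],180]);print(bot.get_state()["contact_force"])
bot.move_to([330,120,320],np.array(bot.get_state()["eef_rot"]))
t=bot.snapshot("top");s=bot.snapshot("scene")
A=cv2.resize(t["frame"][140:240,290:410],(480,400),interpolation=cv2.INTER_CUBIC)
B=cv2.resize(s["frame"][100:200,140:220],(320,400),interpolation=cv2.INTER_CUBIC)
cv2.imwrite("pics/c6.png",np.hstack([A,B])[:,:,::-1]);print(bot.get_state()["time"])
import pickle;pickle.dump((t,s),open("d6.pkl","wb"))
```

```text
False
True [-70.46 -50.43] [0.92 1.07 0.37]
[-0.74 -0.42  0.03]
32.65
```

View pics/c6.png

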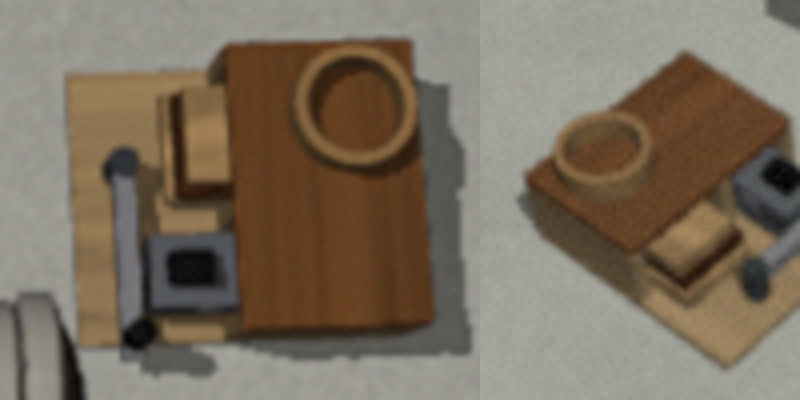

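The bar lies parallel to the apron edge, from the pivot at (122,165) to the knob at (132,335), hard on its stop. The case is home, with its end at column 148 and the grip outside at (192,267). The tape is in place.

```bash
python3 -c "
from rig import bot
print(bot.sign_off())"
```

```text
the job is handed in; nothing more can be done
None
```

I put the small grey case in the empty bay, pushed it nose first to the back with its grip left outside, swung the steel bar across to its stop, and handed the job in at about 33 s of the 72 s allowed (no verdict came back).

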